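# Tap the paint pot lids shut, light to dark

## Task

Class is over: close three of the paint pots by tapping each raised lid lightly straight down until it is fully home, from light to dark so that no dark paint gets onto a lighter lid: first yellow, then red, then blue. The green paint is still in use, so leave its lid open. Pick nothing up, and leave all the pots and everything else on the table standing where they are.

Things in the scene. Friction and masses are not known exactly. Their poses are not given: they have to be found in the camera images.
- yellow_pot: loose white plastic paint pot with a yellow band, 62 mm in diameter, standing upright on the table; origin at the centre of its underside, z up along the pot. Body 65 mm tall, then a 50 mm wide white neck up to 80 mm. Weighs about 0.3 kg.
- yellow_lid_top (a point): centre of the flat top of the yellow lid, a round cap 64 mm in diameter and 20 mm thick on the yellow pot's neck; z up. 97 mm above the table when fully raised, 85 mm when fully home.
- yellow_lid (a joint): how far the yellow lid has been pushed down its neck, m: 0 fully raised, 0.012 fully home on a firm stop. It starts 0 to 3 mm down. It slides with about 4 N of friction (a little more when pushed fast) and stays where it is left. The pot is light plastic: pressing on it with over 25 N is too hard.
- red_pot: loose white plastic paint pot with a red band, 62 mm in diameter, standing upright on the table; origin at the centre of its underside, z up along the pot. Body 65 mm tall, then a 50 mm wide white neck up to 80 mm. Weighs about 0.3 kg.
- red_lid_top (a point): centre of the flat top of the red lid, a round cap 64 mm in diameter and 20 mm thick on the red pot's neck; z up. 97 mm above the table when fully raised, 85 mm when fully home.
- red_lid (a joint): how far the red lid has been pushed down its neck, m: 0 fully raised, 0.012 fully home on a firm stop. It starts 0 to 3 mm down. It slides with about 4 N of friction (a little more when pushed fast) and stays where it is left. The pot is light plastic: pressing on it with over 25 N is too hard.
- blue_pot: loose white plastic paint pot with a blue band, 62 mm in diameter, standing upright on the table; origin at the centre of its underside, z up along the pot. Body 65 mm tall, then a 50 mm wide white neck up to 80 mm. Weighs about 0.3 kg.
- blue_lid_top (a point): centre of the flat top of the blue lid, a round cap 64 mm in diameter and 20 mm thick on the blue pot's neck; z up. 97 mm above the table when fully raised, 85 mm when fully home.
- blue_lid (a joint): how far the blue lid has been pushed down its neck, m: 0 fully raised, 0.012 fully home on a firm stop. It starts 0 to 3 mm down. It slides with about 4 N of friction (a little more when pushed fast) and stays where it is left. The pot is light plastic: pressing on it with over 25 N is too hard.
- green_pot: loose white plastic paint pot with a green band, 62 mm in diameter, standing upright on the table; origin at the centre of its underside, z up along the pot. Body 65 mm tall, then a 50 mm wide white neck up to 80 mm. Weighs about 0.3 kg.
- green_lid_top (a point): centre of the flat top of the green lid, a round cap 64 mm in diameter and 20 mm thick on the green pot's neck; z up. 97 mm above the table when fully raised, 85 mm when fully home.
- green_lid (a joint): how far the green lid has been pushed down its neck, m: 0 fully raised, 0.012 fully home on a firm stop. It starts 0 to 2 mm down. It is to stay open. It slides with about 4 N of friction (a little more when pushed fast) and stays where it is left. The pot is light plastic: pressing on it with over 25 N is too hard.
- mug: loose white mug, 80 mm wide, 90 mm tall, handle towards its +y; origin at the centre of its underside; bystander
- bottle: loose clear water bottle, 64 mm wide, 165 mm tall; origin at the centre of its underside; bystander
- brush: loose paint brush 200 mm long lying on the table along its own x; origin at its middle, underside; bystander
- gouge: loose carving gouge with a wooden handle, 170 mm long, lying on the table along its own x; origin at its middle, underside; bystander
- roller: loose ink roller lying on the table: black rubber drum 36 mm in diameter and 100 mm long along its own y, wooden handle reaching 130 mm towards its -x; origin under the drum's middle; bystander
Things that resemble listed ones, but are neither listed nor needed, are in the scene too. There is more than one size of the yellow_pot; the one meant has the size given above.

How it is judged:
By the outcome, as a careful person would: the job done as asked, in the order asked, and still so for the second after the job is handed in, with the robot touching nothing.
It also fails if it takes over 45 s, if anything falls off the work surface, if the arm or the gripper's body presses on something with over 40 N, if the wrist force passes 120 N, or if a joint passes its speed limit or range.

## Robot

A 6-joint arm with a two-finger parallel gripper is mounted at the origin on the work surface. World frame = base frame: x ahead of the robot, y to its left, z up, the work surface at z = 0. Lengths are in mm, angles in rad, forces in N, time in s.
With the tool pointing down it reaches from about 350 to 975 mm from the base axis. Payload 7.1 kg.
Tool frame: the origin (TCP) lies between the finger pads; the fingertips stand 11 mm ahead of it and the grasp point (between the pads) lies 8 mm behind it (tip_reach is the z of the fingertips in the tool frame, in mm); z points along the fingers, y is the line along which they close (so a half turn about z gives the same grasp; the last joint's range is limited). The gripper opens to 88 mm and grips with 3 to 60 N. Pads are 20 mm wide; open, the fingers measure 115 mm over their backs; the gripper's body (75 mm by 178 mm) begins 61 mm behind the grasp point.
Start: joints at [1.088, 0.423, 1.63, -0, 1.089, -0.019], TCP at [279.561, 558.973, 233.675] pointing down, gripper open.
Joint ranges: [-3, 3], [-0.9, 2.11], [0.09, 2.58], [-1.31, 4.45], [0.11, 2.69], [-2.54, 2.54]. Speed limits (rad/s): [2.39, 2.39, 3.01, 3.14, 3.14, 3.14].

## Interface

Orientations are given as a rotation vector (axis times angle).
In Python, from bench import sense, get_image, calibration, close_job, tip_reach gives the robot as it stands.
- The arm moves only by the tool step_arm, never from a script. Its argument "series" is a list of rows, each a list of 5 numbers: the opening, from 0 (shut) to 1 (fully open), then the shift along the tool's x, y, z in cm, then the turn about the tool's z in rad. A call has 1 to 20 rows; each row is the pose to reach, as a shift and turn from the pose commanded when the call began, along the tool's axes at that moment; what a row does not reach only later rows make up. A row lasts 1/8 s, in which the tool goes at most 62.5 mm and 10.7 degrees, less where a joint would pass 70% of its speed; a pose out of reach is approached as far as the arm can. A call with a gripper value outside its range is refused whole. The fingers move at their own pace and stop on an object; "force" is the grip in N (left out, the last holds). Time passes only in rows, so rows that repeat a pose let the fingers close. It gives the time, the measured TCP pose, the force, the opening and the grip force at its end, in the units of the state.
- sense(): the state, without advancing time (a new reading comes with each control period).
- get_image(name): name is "scene" or "top"; returns the picture (480x640x3 uint8, red, green, blue); there is no depth.
- calibration(name): a dict with "camera_matrix" (3x3 intrinsics, pixels), "eye" and "attitude" of the camera in the world. Camera axes: x right, y down, z forward; pixel columns grow to the right and rows downward; lengths in mm; the calibration is good to about 2 mm. A picture is of the moment at which its call begins. calibration takes no time and is no camera call.
- close_job(): hands the job in; it is judged then, once.
The state is a dict: "t": time; "joint_positions": joint angles; "dq": joint speeds; "tau": joint torques, N m; "tool_pos": TCP position; "ee_rot": TCP orientation; "contact_force": force on the tool from outside, world axes, zero at the start; "moment": the same for the moment, N m; "gripper_width": finger opening in mm; "gripper_force": force on a finger pad.
Only numpy, scipy, OpenCV 4.12 (cv2) and the standard library are available. Lean on these libraries where they do the work, as an engineer would, in place of code of your own. Each camera call takes 0.05 s, during which the arm holds its last target. There are 200 camera calls.

## Working session

There is one attempt and no reset: what is moved stays moved. The work goes in short steps, Python scripts to look and compute and a tool call to move; the robot and the scene stay as the last step left them, time stands still between calls to the robot, and variables do not carry over. Pictures are saved under pics/ and viewed, at most 10 in all, crops included, and the job is handed in when it is done.

Besides the shell and the picture viewer there is one more tool, called after "Emit:" as a command line: name --pt "numbers of a row" for each row, then --argument value for the rest. step_arm: Moves the arm, as the interface text tells. Its arguments: {"type":"object","properties":{"series":{"type":"array"},"force":{"type":"number"}},"required":["series"]}

```bash
mkdir -p pics
python3 - <<'E'
from bench import *
import cv2
for n in("scene","top"):
    cv2.imwrite(f"pics/{n}0.png",get_image(n)[:,:,::-1])
    print(n,calibration(n))
print(sense(),tip_reach)
E
```

```text
scene {'camera_matrix': array([[480.90558759,   0.        , 317.18177355],
       [  0.        , 480.90558759, 237.97154884],
       [  0.        ,   0.        ,   1.        ]]), 'eye': array([1145.55290964,  469.13246104,  711.63099788]), 'attitude': array([-1.19430772, -2.23636247,  1.04066641])}
top {'camera_matrix': array([[494.85911206,   0.        , 317.59256442],
       [  0.        , 494.85911206, 241.21920056],
       [  0.        ,   0.        ,   1.        ]]), 'eye': array([ 383.49654354,   74.52905973, 1022.77780751]), 'attitude': array([-2.11337982,  2.12085278, -0.2203947 ])}
{'t': 0.1, 'joint_positions': array([ 1.08799382e+00,  4.23765949e-01,  1.63053565e+00, -3.02686074e-05,
        1.08859914e+00, -1.89956196e-02]), 'dq': array([ 8.12473478e-05, -2.36623552e-03, -8.29823340e-04,  6.82122789e-05,
       -5.55418686e-04,  4.19366280e-04]), 'tau': array([ 2.24293276e-04, -5.45616746e+01, -2.74324840e+01,  6.45082584e-02,
        1.88664958e-02, -7.96415929e-05]), 'tool_pos': array([279.3725379 , 558.5872626 , 233.00908249]), 'ee_rot': array([-7.21943289e-01, -3.05720804e+00,  2.00066756e-03]), 'contact_force': array([-0.08109348,  0.17276337,  0.04666812]), 'moment': array([-0.02846853,  0.04651239, -0.02240036]), 'gripper_force': 0.0, 'gripper_width': 87.86995168922859} 11.0
```

View pics/top0.png

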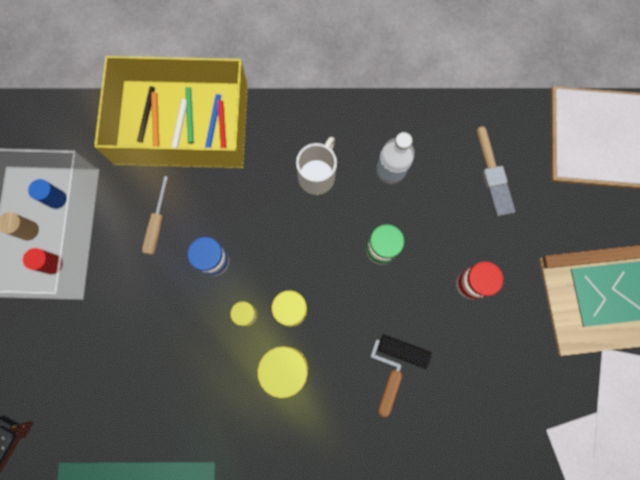

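View pics/scene0.png

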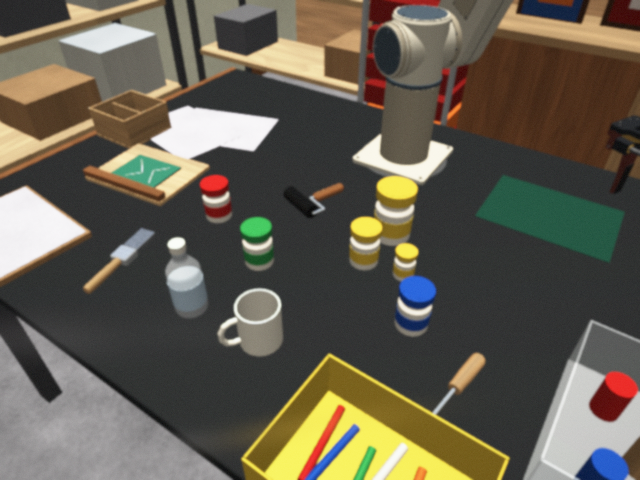

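The medium yellow lid (289,308 in top) is the candidate; the others are at (243,313) small and (283,372) large. Red is at (486,279), blue at (205,254), green at (387,240). Next I'll measure them across both views.

```bash
cat > h.py <<'E'
from bench import *
import cv2, numpy as np
from scipy.spatial.transform import Rotation as R
def ray(n,p):
    c=calibration(n); d=R.from_rotvec(c['attitude']).apply(np.linalg.inv(c['camera_matrix'])@[p[0],p[1],1]); return c['eye'],d
def plane(n,p,z):
    e,d=ray(n,p); return e+d*(z-e[2])/d[2]
def cross(p,q):
    e,d=ray('top',p); f,g=ray('scene',q)
    s=np.linalg.lstsq(np.c_[d,-g],f-e,rcond=None)[0]; a=e+d*s[0]; b=f+g*s[1]
    return (a+b)/2,np.linalg.norm(a-b)
def proj(n,P):
    c=calibration(n); q=c['camera_matrix']@R.from_rotvec(c['attitude']).inv().apply(np.array(P)-c['eye']); return q[:2]/q[2]
E
python3 - <<'E'
from h import *
for n in('top','scene'):
    im=get_image(n); hsv=cv2.cvtColor(im,cv2.COLOR_RGB2HSV)
    for c,hs,vm in(('yellow',[(24,34)],150 if n=='top' else 120),('red',[(0,6),(174,180)],120),('blue',[(105,125)],110),('green',[(50,75)],110)):
        m=sum(cv2.inRange(hsv,(a,130,vm),(b,255,255)) for a,b in hs)
        if c=='green': m=cv2.inRange(hsv,(50,100,vm),(75,255,255))
        for k in cv2.findContours(m,cv2.RETR_EXTERNAL,cv2.CHAIN_APPROX_NONE)[0]:
            if 150<cv2.contourArea(k)<3500:
                k=cv2.convexHull(k);(x,y),ax,an=cv2.fitEllipse(k); P=plane(n,(x,y),95)
                print(n,c,round(x,1),round(y,1),np.round(ax,1),cv2.boundingRect(k),np.round(P), 'dia',np.round(ax[0]*np.linalg.norm(plane(n,(x+1,y),95)-P),1),np.round(ax[1]*np.linalg.norm(plane(n,(x+1,y),95)-P),1))
E
```

```text
top yellow 282.2 371.7 [50. 52.] (257, 346, 51, 52) [332. 135.  95.] dia 90.7 94.3
top yellow 241.9 313.2 [22.7 24.4] (231, 302, 23, 24) [438. 211.  95.] dia 42.1 45.4
top yellow 288.8 307.9 [34.8 35.4] (272, 291, 35, 35) [447. 124.  95.] dia 64.7 65.9
top red 485.5 278.1 [33.7 35.9] (468, 261, 36, 35) [ 502. -247.   95.] dia 63.7 67.9
top red 34.5 258.7 [21.1 23.3] (23, 249, 24, 21) [542. 606.  95.] dia 39.8 44.0
top blue 204.2 253.1 [32.5 34.4] (188, 237, 33, 34) [552. 285.  95.] dia 61.8 65.3
top blue 39.4 189.7 [20.2 21.9] (29, 180, 22, 21) [678. 612.  95.] dia 39.3 42.6
top green 387.0 240.4 [32.6 34.5] (370, 224, 34, 33) [575. -64.  95.] dia 62.5 66.1
top green 188.9 113.5 [ 5.6 62.8] (186, 88, 7, 55) [838. 328.  95.] dia 11.2 126.7
scene yellow 406.6 250.6 [16.1 22.3] (396, 243, 23, 17) [471. 227.  95.] dia 31.0 43.1
scene yellow 365.9 226.5 [20.9 31.2] (351, 216, 32, 22) [450. 125.  95.] dia 42.8 64.0
scene yellow 396.5 187.5 [23.4 40.7] (377, 176, 41, 24) [287. 113.  95.] dia 53.4 92.7
scene red 320.9 444.1 [ 9.1 95.8] (299, 406, 45, 74) [884. 301.  95.] dia 12.0 126.4
scene red 620.9 384.5 [22.8 36.2] (604, 371, 34, 28) [565. 616.  95.] dia 33.4 53.0
scene red 213.3 182.9 [17.4 28.9] (199, 174, 29, 18) [ 505. -247.   95.] dia 40.1 66.5
scene red 402.0 -4.8 [15.1 76.9] (389, 0, 51, 6) [-1261.  -631.    95.] dia 75.2 383.4
scene blue 609.3 464.5 [26.8 41.2] (591, 448, 38, 32) [702. 622.  95.] dia 34.2 52.6
scene blue 329.8 456.1 [10.  85.1] (306, 426, 52, 54) [891. 319.  95.] dia 12.9 110.1
scene blue 417.4 288.9 [27.  37.4] (399, 275, 38, 28) [554. 287.  95.] dia 47.8 66.1
scene green 363.8 465.7 [ 9.2 47.4] (354, 447, 21, 33) [878. 362.  95.] dia 11.8 60.4
scene green 255.4 226.7 [20.6 31.8] (240, 217, 32, 21) [577. -63.  95.] dia 42.2 65.1
```

```bash
cat > go.py <<'E'
from h import *
import sys
T=dict(y=(448.5,124.5),r=(503.5,-247),b=(553,286))
def d(n,ztip):
    s=sense(); P=np.r_[T[n],ztip+11]; return np.round(R.from_rotvec(s['ee_rot']).inv().apply(P-s['tool_pos'])/10,2)
if len(sys.argv)>2: print(d(sys.argv[1],float(sys.argv[2])))
E
python3 - <<'E'
from go import *
for n,p,q in(('L',(282.2,371.7),(396.5,187.5)),('y',(288.8,307.9),(365.9,226.5)),('r',(485.5,278.1),(213.3,182.9)),('b',(204.2,253.1),(417.4,288.9)),('g',(387,240.4),(255.4,226.7))):
    print(n,cross(p,q))
print(d('y',150))
E
```

```text
L (array([334.22390964, 132.39587204, 128.88346553]), np.float64(0.10749099213657896))
y (array([447.52250114, 123.56377713,  92.87262417]), np.float64(0.2169429552756161))
r (array([ 502.55398481, -248.76801063,   92.47524368]), np.float64(1.2991110164764585))
b (array([551.72463438, 286.1363604 ,  92.80443455]), np.float64(0.8290943685151874))
g (array([575.45451661, -63.89628703,  93.85177468]), np.float64(0.4040110926234234))
[-34.55 -31.26   7.25]
```

Emit:
step_arm --pt "0 -34.5 -31.3 3 0" --pt "0 -34.5 -31.3 3 0" --pt "0 -34.5 -31.3 3 0" --pt "0 -34.5 -31.3 3 0" --pt "0 -34.5 -31.3 3 0" --pt "0 -34.5 -31.3 3 0" --pt "0 -34.5 -31.3 3 0" --pt "0 -34.5 -31.3 3 0" --pt "0 -34.5 -31.3 3 0" --pt "0 -34.5 -31.3 3 0" --pt "0 -34.5 -31.3 3 0" --pt "0 -34.5 -31.3 3 0" --pt "0 -34.5 -31.3 3 0" --pt "0 -34.5 -31.3 3 0" --force 10

```text
t: 1.95
tool_pos: [448.0, 125.0, 203.7]
ee_rot: [0.721, 3.058, 0.0]
contact_force: [0.2, 0.5, -0.3]
gripper_width: 0.1
gripper_force: 0.0
```

Run:
```python
from go import *
s=sense(); print(s['t'],s['tool_pos'],s['ee_rot'],s['contact_force'],s['gripper_width'],s['dq'].round(3)); print(d('y',105))
cv2.imwrite("pics/a.png",get_image('scene')[120:340,180:480,::-1].repeat(2,0).repeat(2,1))
```

```text
1.95 [447.99585929 124.97018106 203.69125225] [7.21209219e-01 3.05767811e+00 5.46879604e-06] [ 0.22135947  0.52637248 -0.3275027 ] 0.10402339432680902 [-0.004  0.001  0.002  0.    -0.002 -0.001]
[-0.07 -0.02  8.77]
```

View pics/a.png

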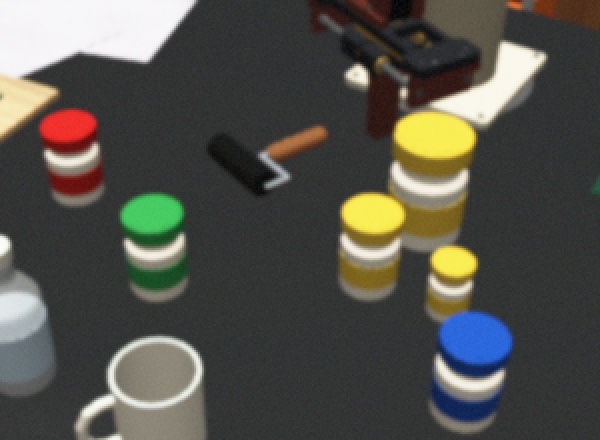

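The shut fingers show above the medium yellow lid, at about (380,130) in the crop with the lid at (372,215). Descending gently.

Emit:
step_arm --pt "0 0 0 4 0" --pt "0 0 0 7 0" --pt "0 0 0 8.8 0" --pt "0 0 0 9.2 0" --pt "0 0 0 9.35 0" --pt "0 0 0 9.5 0" --pt "0 0 0 9.65 0" --pt "0 0 0 9.8 0" --pt "0 0 0 9.95 0" --pt "0 0 0 10.1 0" --pt "0 0 0 10.2 0" --pt "0 0 0 10.3 0" --pt "0 0 0 10.4 0" --pt "0 0 0 10.5 0"

```text
t: 3.75
tool_pos: [448.4, 124.8, 98.7]
ee_rot: [0.722, 3.057, 0.0]
contact_force: [1.4, 0.2, 4.0]
gripper_width: 0.5
gripper_force: 2.1
```

Emit:
step_arm --pt "0 0 0 0.08 0" --pt "0 0 0 0.16 0" --pt "0 0 0 0.2 0" --pt "0 0 0 0.24 0" --pt "0 0 0 0.26 0"

```text
t: 4.38
tool_pos: [448.4, 124.8, 96.3]
ee_rot: [0.722, 3.057, 0.0]
contact_force: [1.1, -0.0, 8.3]
gripper_width: 0.2
gripper_force: 4.1
```

Emit:
step_arm --pt "0 0 0 0.03 0" --pt "0 0 0 0.03 0"

```text
t: 4.62
tool_pos: [448.4, 124.8, 96.3]
ee_rot: [0.722, 3.057, 0.001]
contact_force: [0.3, 0.7, 9.9]
gripper_width: 0.5
gripper_force: 5.0
```

Emit:
step_arm --pt "0 0 0 0.05 0" --pt "0 0 0 0.05 0"

```text
t: 4.88
tool_pos: [448.5, 124.8, 96.2]
ee_rot: [0.722, 3.057, 0.001]
contact_force: [-0.4, 0.2, 16.2]
gripper_width: 0.2
gripper_force: 8.0
```

Firm stop at tip height 85.2 mm: yellow is home. Rising straight up, then to red.

Emit:
step_arm --pt "0 0 0 -1 0" --pt "0 0 0 -4 0" --pt "0 0 0 -9 0" --pt "0 0 0 -10.5 0" --pt "0 -21.5 -30.9 -10.5 0" --pt "0 -21.5 -30.9 -10.5 0" --pt "0 -21.5 -30.9 -10.5 0" --pt "0 -21.5 -30.9 -10.5 0" --pt "0 -21.5 -30.9 -10.5 0" --pt "0 -21.5 -30.9 -10.5 0" --pt "0 -21.5 -30.9 -10.5 0" --pt "0 -21.5 -30.9 -10.5 0" --pt "0 -21.5 -30.9 -10.5 0" --pt "0 -21.5 -30.9 -10.5 0" --pt "0 -21.5 -30.9 -10.5 0"

```text
t: 6.75
tool_pos: [502.3, -247.0, 200.4]
ee_rot: [0.72, 3.058, -0.0]
contact_force: [0.1, 0.2, 1.2]
gripper_width: 0.6
gripper_force: 0.0
```

Run:
```python
from go import *
print(d('r',85),sense()['contact_force'])
im=get_image('scene'); im2=get_image('top')
cv2.imwrite("pics/b.png",np.hstack([im[100:340,160:460,::-1],im2[180:420,180:530,::-1]]))
```

```text
[-0.11  0.05 10.44] [0.14394869 0.16919906 1.17629254]
```

View pics/b.png

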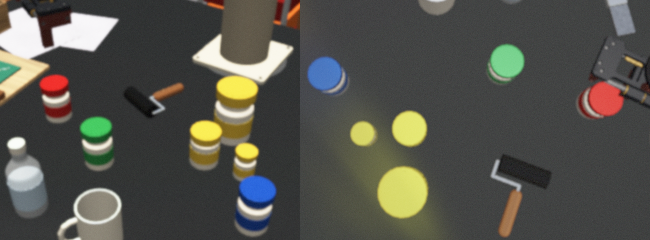

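Yellow's lid now sits low at (206,130), nothing else has moved, and the fingers are over red at (55,45).

Emit:
step_arm --pt "0 0 0 4 0" --pt "0 0 0 7 0" --pt "0 0 0 8.5 0" --pt "0 0 0 8.9 0" --pt "0 0 0 9.05 0" --pt "0 0 0 9.2 0" --pt "0 0 0 9.35 0" --pt "0 0 0 9.5 0" --pt "0 0 0 9.65 0" --pt "0 0 0 9.8 0" --pt "0 0 0 9.9 0" --pt "0 0 0 10 0" --pt "0 0 0 10.1 0" --pt "0 0 0 10.18 0"

```text
t: 8.6
tool_pos: [502.4, -248.0, 98.5]
ee_rot: [0.722, 3.057, -0.0]
contact_force: [1.7, -0.2, 5.0]
gripper_width: 0.3
gripper_force: 2.0
```

Emit:
step_arm --pt "0 0 0 0.08 0" --pt "0 0 0 0.16 0" --pt "0 0 0 0.2 0"

```text
t: 8.98
tool_pos: [502.3, -247.9, 96.5]
ee_rot: [0.722, 3.057, -0.0]
contact_force: [1.6, -0.5, 3.1]
gripper_width: 0.3
gripper_force: 2.0
```

Emit:
step_arm --pt "0 0 0 0.04 0" --pt "0 0 0 0.07 0" --pt "0 0 0 0.09 0"

```text
t: 9.35
tool_pos: [502.5, -248.0, 96.3]
ee_rot: [0.722, 3.057, -0.0]
contact_force: [-0.1, -0.6, 11.2]
gripper_width: 0.4
gripper_force: 5.8
```

Emit:
step_arm --pt "0 0 0 0.04 0" --pt "0 0 0 0.04 0"

```text
t: 9.6
tool_pos: [502.5, -248.0, 96.2]
ee_rot: [0.722, 3.057, -0.0]
contact_force: [-1.0, 0.3, 13.8]
gripper_width: 0.1
gripper_force: 6.9
```

Emit:
step_arm --pt "0 0 0 -1 0" --pt "0 0 0 -4 0" --pt "0 0 0 -9 0" --pt "0 0 0 -10.5 0" --pt "0 19.4 50 -10.5 0" --pt "0 19.4 50 -10.5 0" --pt "0 19.4 50 -10.5 0" --pt "0 19.4 50 -10.5 0" --pt "0 19.4 50 -10.5 0" --pt "0 19.4 50 -10.5 0" --pt "0 19.4 50 -10.5 0" --pt "0 19.4 50 -10.5 0" --pt "0 19.4 50 -10.5 0" --pt "0 19.4 50 -10.5 0" --pt "0 19.4 50 -10.5 0" --pt "0 19.4 50 -10.5 0" --pt "0 19.4 50 -10.5 0" --pt "0 19.4 50 -10.5 0"

```text
t: 11.85
tool_pos: [552.5, 285.4, 200.3]
ee_rot: [0.724, 3.057, 0.0]
contact_force: [-0.5, -0.3, -0.2]
gripper_width: 0.5
gripper_force: 0.0
```

Run:
```python
from go import *
print(d('b',85),sense()['contact_force'])
```

```text
[-0.02  0.07 10.43] [-0.47034443 -0.2581915  -0.20077243]
```

Emit:
step_arm --pt "0 0 0 4 0" --pt "0 0 0 7 0" --pt "0 0 0 8.5 0" --pt "0 0 0 8.9 0" --pt "0 0 0 9.05 0" --pt "0 0 0 9.2 0" --pt "0 0 0 9.35 0" --pt "0 0 0 9.5 0" --pt "0 0 0 9.65 0" --pt "0 0 0 9.8 0" --pt "0 0 0 9.9 0" --pt "0 0 0 10 0" --pt "0 0 0 10.1 0" --pt "0 0 0 10.18 0"

```text
t: 13.6
tool_pos: [552.6, 286.3, 98.4]
ee_rot: [0.722, 3.057, 0.001]
contact_force: [1.7, 1.7, 3.3]
gripper_width: 0.1
gripper_force: 2.0
```

Emit:
step_arm --pt "0 0 0 0.08 0" --pt "0 0 0 0.16 0" --pt "0 0 0 0.2 0"

```text
t: 13.98
tool_pos: [552.5, 286.2, 96.4]
ee_rot: [0.722, 3.057, 0.0]
contact_force: [1.7, 0.5, 5.1]
gripper_width: 0.5
gripper_force: 2.6
```

Emit:
step_arm --pt "0 0 0 0.04 0" --pt "0 0 0 0.07 0" --pt "0 0 0 0.1 0" --pt "0 0 0 0.1 0"

```text
t: 14.48
tool_pos: [552.8, 286.4, 96.3]
ee_rot: [0.722, 3.057, 0.001]
contact_force: [1.6, -0.2, 11.0]
gripper_width: 0.5
gripper_force: 5.2
```

Emit:
step_arm --pt "0 0 0 0.03 0" --pt "0 0 0 0.03 0"

```text
t: 14.72
tool_pos: [552.8, 286.4, 96.3]
ee_rot: [0.722, 3.057, 0.001]
contact_force: [-0.8, 0.3, 12.5]
gripper_width: 0.1
gripper_force: 6.3
```

Emit:
step_arm --pt "0 0 0 -1 0" --pt "0 0 0 -4 0" --pt "0 0 0 -9 0" --pt "0 0 0 -12 0" --pt "0 -6 20 -12 0" --pt "0 -6 20 -12 0" --pt "0 -6 20 -12 0" --pt "0 -6 20 -12 0" --pt "0 -6 20 -12 0" --pt "0 -6 20 -12 0" --pt "0 -6 20 -12 0" --pt "0 -6 20 -12 0"

```text
t: 16.23
tool_pos: [695.2, 437.5, 215.7]
ee_rot: [0.723, 3.057, 0.0]
contact_force: [0.5, 0.2, 0.8]
gripper_width: 0.4
gripper_force: 0.0
```

Run:
```python
from go import *
im=get_image('scene'); im2=get_image('top')
for P in ((448,124,85),(502.5,-248,85),(552.5,286,85),(575.5,-64,95)): print(proj('scene',P).round(),proj('top',P).round())
cv2.imwrite("pics/c.png",np.hstack([im[100:400,140:490,::-1],im2[120:420,140:540,::-1]]))
```

```text
[366. 230.] [289. 308.]
[214. 186.] [484. 278.]
[416. 292.] [205. 254.]
[255. 226.] [387. 240.]
```

View pics/c.png

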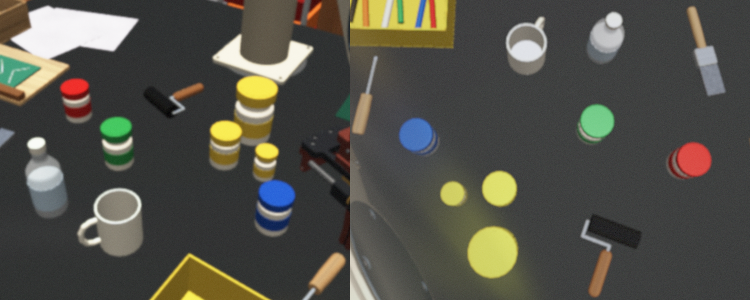

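The yellow (226,130), red (75,87) and blue (276,194) lids are down. Green (117,128) is still raised, nothing else has moved, and the arm is clear.

```bash
python3 -c "
from bench import *
print(close_job())"
```

```text
the job is handed in; nothing more can be done
None
```

I closed the yellow, red and blue lids in that order, each to its firm stop with no force reading above about 16 N; green is still open, nothing else moved in the pictures, and I handed the job in at about 16 s with the arm clear.

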